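# Feed a board strip home through the test guide with a push stick

### The arm

A 6-joint arm with a two-finger parallel gripper is mounted at the origin on the work surface. World frame = base frame: x ahead of the robot, y to its left, z up, the work surface at z = 0. Lengths are in m, angles in degrees, forces in N, time in s.
With the tool pointing down it reaches from about 0.325 to 0.875 m from the base axis. Payload 4.4 kg.
Tool frame: the origin (TCP) lies on the mounting face of the last link; the fingertips stand 173 mm ahead of it and the grasp point (between the pads) lies 155 mm ahead of it (hold_point_z is the distance from the TCP to the grasp point, in m); z points along the fingers, y is the direction in which the jaws open and shut (so a half turn about z gives the same grasp; the last joint's range is limited). The gripper opens to 85 mm and grips with 20 to 120 N. Pads are 22 mm wide; open, the fingers measure 114 mm over their backs; the gripper's body (76 mm by 85 mm) begins 54 mm behind the grasp point. The pads swing forward as they close: fully open they stand 13 mm farther back than shut.
Start: joints at [-81.847, 11.837, 88.321, -0, 79.842, -8.623], TCP at [0.166, -0.551, 0.405] pointing down, gripper open.
Joint ranges: [-156.59, 156.59], [-49.26, 127.26], [12.9, 141.05], [-63.56, 243.56], [4.71, 150.69], [-161.64, 161.64]. Speed limits (degrees/s): [159.86, 159.86, 180, 180, 180, 180].

### API

Orientations are given as [roll, pitch, yaw] about the fixed x, y, z axes, in that order (R = Rz(yaw) Ry(pitch) Rx(roll)).
In Python, from rig import read_state, read_camera, camera_params, hand_in, regions_of, hold_point_z gives the robot as it stands.
- The arm moves only by the tool move_arm, never from a script. Its argument "motion" is text: rows parted by semicolons, each of 5 numbers parted by spaces: the opening, from -1 (shut) to 1 (fully open), so that 0 is half open, then the shift along the tool's x, y, z in mm, then the turn about the tool's z in rad. In form: hand x y z yaw; .... A call has 1 to 5 rows; each row shifts and turns the commanded pose from where the row before left it, along the tool's axes as they then stand; what a row does not reach is not made up. A row lasts 1/8 s, in which the tool goes at most 62.5 mm and 10.7 degrees, less where a joint would pass 70% of its speed; a pose out of reach is approached as far as the arm can. A call is refused whole if a number of a shift passes 62.5 or a number of a turn 0.188, either way. A call with a gripper value outside its range is refused whole. The fingers move at their own pace and stop on an object; "squeeze" is the grip in N (left out, the last holds). Time passes only in rows, so rows that do not move let the fingers close. It gives the time, the measured TCP pose, the force and the opening at its end, in the units of the state.
- read_state(): the state, without advancing time (a new reading comes with each control period).
- read_camera(name): name is "scene" or "side" or "wrist"; returns (picture, depth): 400x640x3 uint8, blue, green, red; 400x640 float32, m along the optical axis (not along the pixel's ray), 0 where there is no reading.
- camera_params(name): a dict with "fx", "fy", "cx", "cy" (pixels), "T" (4x4, takes a point from camera to world coordinates). Camera axes: x right, y down, z forward; pixel columns grow to the right and rows downward; lengths in m; the calibration is good to about 2 mm. The wrist camera is an equidistant fisheye: a pixel r from the principal point sees the ray r / f radians off the axis. A picture is of the moment at which its call begins: read the wrist's pose just before it. camera_params takes no time and is no camera call; for the wrist camera it gives the pose at the moment of the call.
- hand_in(): hands the job in, once; it reports no verdict.
Trained networks look in the newest picture that a camera, given by its name, has taken for a name from the list of things; names that differ only in an ending like _2 or _b are one class to them, and where a whole thing is asked for, a point or a joint stands for the part that bears it (a point fixed in the world has none). Each returns a list of dicts, best first, with "p" (0 to 1); they miss things now and then, are a little off and sometimes report something else, mostly with a low value. They report only what shows in the picture. A call takes as long as a camera call.
- regions_of(camera, name): "mask" (400x640 bool, what is visible of it) and "bbox" ([left, top, width, height] in pixels, round what is visible of it).
The state is a dict: "t": time; "q": joint angles; "qvel": joint speeds; "joint_efforts": joint torques, N m; "position": TCP position; "eef_rot": TCP orientation; "ft_force": force on the tool from outside, world axes, zero at the start; "ft_torque": the same for the moment, N m; "grip_width": finger opening in m.
Only numpy, scipy, OpenCV 4.12 (cv2) and the standard library are available. Lean on these libraries where they do the work, as an engineer would, in place of code of your own. Each camera call takes 0.05 s, during which the arm holds its last target. There are 200 camera calls.

### The job

Pick up the yellow push stick by its handle and use its tip, never your fingers, to feed the small board strip out of the loading tray, through the narrow guide channel and on against the stiff orange contact shuttle, until you feel the shuttle come fully home on its hidden solid stop. Push slowly and gently, never with more than 20 N. Then draw the stick out, lay it flat on the bench mat and let go, with the strip left seated against the shuttle and the other things on the bench left alone.

Things in the scene. Friction and masses are not known exactly. Their poses are not given: they have to be found in the camera images.
- guide: Fixed feed guide: white rails on a dark steel base plate 72 wide, 10 mm thick, from 200 mm behind to 170 mm ahead of its origin. Origin on the channel's centre line at table height; x axis = feed direction, z up. The sliding floor is 10 mm above the table throughout. Open loading tray at x = -200 to -45 mm (rear end open, walls 46 mm apart, rising 12 mm over the floor).
- channel_mouth (a point): Start of the narrow channel, on the sliding floor, 17 mm behind the guide's origin, same axes. A funnel (x -28 to 0 mm from here) leads from the tray into it. The channel is 30 mm wide and 92 mm long. Metal lips, undersides 13 and tops 17 mm above the floor, cover its sides from 7 mm ahead of here to its end and leave an 18 mm slot open along the middle.
- dock_front (a point): Top front edge of the black dock block at the end of the guide, on the centre line, 120 mm ahead of the guide's origin, 44 mm above the table, same axes. The block (50 x 50 mm) is fixed; the shuttle slides into it. The shuttle's solid stop is hidden inside, in a place that differs each time.
- shuttle_face (a point): Middle of the front face (towards the strip) of the orange contact shuttle, 15 mm above the table, x along the feed. The shuttle is 26 mm wide, its face 11 to 22 mm above the table. It slides only along the feed direction, needs about 6 N to move and stays where it is left. At the start it stands 5 to 30 mm short of its hard, hidden stop, which can only be felt: there the push force climbs steeply above the 6 N.
- board_centre (a point): Centre of the board strip: green board in a black carrier, 70 long (x), 27 wide (y), 10 mm high, 60 g. Lies loose and a little askew in the loading tray on the sliding floor; its x axis points along the feed direction. Must not be touched by the fingers.
- stick_handle (a point): Grip point of the yellow push stick (120 g), in its upright handle: 36 long (x), 18 wide (y), grip across the 18 mm. The handle's top is 56 mm and this point 36 mm above the stick's underside. The x axis points to the tip, z is up. The flat bar under it is 22 wide and 9 mm high and runs from 22 mm behind this point to 110 mm ahead of it. Starts flat on the table, its tip pointing away from the robot.
- stick_tip (a point): Middle of the stick's flat front face, 110 mm ahead of the grip point along the stick's x and 31.5 mm below it, 4.5 mm above the stick's underside.
- boards: Bystander: loose stack of three green circuit boards, 150 x 85 x 23 mm, origin under its centre.
- mouse: Bystander: black computer mouse, about 98 x 54 x 35 mm, origin on the table near its middle.
- cup: Bystander: light white cup, 74 mm across, 90 mm high, origin under its centre.
- bowl: Bystander: orange bowl, 120 mm across, 55 mm high, origin under its centre.
- driver: Bystander: red screwdriver 150 mm long lying on the mat, on the robot's side of the guide.
- brush: Bystander: small brush 140 mm long lying on the mat.

How it is judged (in metres and radians):
On the way, in this order (a step that is already met when the one before it is completed fails the run):
1. the tip of the held stick meets the strip in the loading tray (contact force between stick and board above 0.1 N and contact force between the fingers and stick above 1 N and x of board_centre in the frame of guide below -0.03 m).
2. the strip is pushed with the held stick until the shuttle is within 1.5 mm of its solid stop (value of joint shuttle above 0.0285 m and x of board_centre in the frame of shuttle_face above -0.0375 m and contact force between the fingers and stick above 1 N), for 0.1 s.
At the end, for the whole second after the job is handed in: The shuttle is within 1.5 mm of its solid stop, the strip still lies flat and straight in the channel with its front within 2.5 mm of the shuttle's face, and the stick lies flat on the table (not on the guide), handle up, let go and at rest (value of joint shuttle above 0.0285 m and x of board_centre in the frame of shuttle_face above -0.0375 m and height (world z) of board_centre below 0.02 m and angle between the x axis of board_centre and the x axis of guide, either way round below 0.12 rad and height (world z) of stick_handle below 0.04 m and height (world z) of stick_tip below 0.0085 m and angle between stick_handle's own z axis and vertical below 0.1 rad and linear speed of each of stick, board below 0.02 m/s); the robot touches nothing.
It fails at once if the strip is pushed with more than 20 N, by the stick or against the shuttle (contact force between stick and board above 20 N or contact force between board and shuttle above 20 N).
It fails at once if the robot touches the strip or the shuttle itself, or the stick touches the shuttle (contact force between any of the arm, the fingers and board above 0.5 N or contact force between any of the arm, the fingers, stick and shuttle above 0.5 N).
It fails at once if a bystander is shifted by more than 20 mm (distance of any of boards, mouse, cup, bowl, driver, brush from where it was at the start of the episode above 0.02 m).
It also fails if it takes over 61 s, if anything falls off the work surface, if the arm or the gripper's body presses on something with over 40 N, if the wrist force passes 120 N, or if a joint passes its speed limit or range.

## Working session

There is one attempt and no reset: what is moved stays moved. The work goes in short steps, Python scripts to look and compute and a tool call to move; the robot and the scene stay as the last step left them, time stands still between calls to the robot, and variables do not carry over. Pictures are saved under pics/ and viewed, about 8 in all and at most 12, crops included, and the job is handed in when it is done.

Besides the shell and the picture viewer there is one more tool, called as a command line: name --argument value ..., lists and objects as JSON in quotes. move_arm: Moves the arm, as the interface text tells. Its arguments: {"type":"object","properties":{"motion":{"type":"string"},"squeeze":{"type":"number"}},"required":["motion"]}

```bash
mkdir -p pics; ls; cat > h.py <<'E'
import numpy as np, cv2
from rig import *
def cloud(cam, d, m):
    P=camera_params(cam); v,u=np.nonzero(m&(d>0)); z=d[v,u]
    X=np.c_[(u-P['cx'])/P['fx']*z,(v-P['cy'])/P['fy']*z,z]
    return X@P['T'][:3,:3].T+P['T'][:3,3]
def grab(cam,name):
    im,d=read_camera(cam); cv2.imwrite(f'pics/{name}.png',im); return im,d
E
python3 - <<'E'
from h import *
s=read_state(); print(s); print(hold_point_z)
for c in ('scene','side'):
    im,d=grab(c,c+'0'); P=camera_params(c); print(c,P['fx'],np.round(P['T'],3).tolist())
    for n in ('guide','stick_handle','board_centre','shuttle_face','dock_front','boards','mouse','cup','bowl','driver','brush'):
        for r in regions_of(c,n)[:1]:
            X=cloud(c,d,r['mask']); print(n,round(r['p'],2),r['bbox'],len(X),np.round(np.median(X,0),3),np.round(np.percentile(X,[2,98],axis=0),3).tolist())
E
```

```text
pics
{'t': 0.0, 'q': array([-8.18485132e+01,  1.18845495e+01,  8.84074065e+01,  7.39570178e-04,
        7.98411199e+01, -8.62469747e+00]), 'qvel': array([-0.10862517,  0.02357125,  0.14550726,  0.0589509 ,  0.02780611,
       -0.07063939]), 'joint_efforts': array([ 2.43338152e-03, -3.83031607e+01, -2.91592973e+01, -5.01879114e-06,
        1.04126244e-02,  2.07231915e-05]), 'position': array([ 0.16588521, -0.55015829,  0.40350074]), 'eef_rot': array([-1.79868538e+02, -2.06756966e-02,  1.67760292e+01]), 'ft_force': array([-0.39556743, -0.5765986 , -0.4301309 ]), 'ft_torque': array([-0.00344578,  0.00326082, -0.00122097]), 'grip_width': 0.08549251594790569}
0.1547
scene 415.91669943887587 [[0.82, 0.335, -0.465, 1.175], [0.573, -0.486, 0.66, -0.852], [-0.005, -0.807, -0.59, 0.787], [0.0, 0.0, 0.0, 1.0]]
guide 0.97 [291.5, 161.0, 72.4, 73.8] 1540 [0.584 0.064 0.016] [[0.536, -0.115, 0.003], [0.626, 0.239, 0.047]]
stick_handle 0.65 [200.6, 242.7, 41.5, 37.7] 530 [ 0.49  -0.361  0.011] [[0.454, -0.368, 0.001], [0.579, -0.346, 0.058]]
board_centre 0.73 [308.0, 197.9, 20.0, 22.9] 162 [ 0.591 
[... 1641 characters left out ...]
106, 0.002], [0.618, 0.253, 0.048]]
boards 0.98 [186.5, 326.4, 72.6, 58.8] 2517 [0.497 0.45  0.02 ] [[0.425, 0.402, 0.004], [0.571, 0.496, 0.025]]
mouse 0.67 [409.4, 130.6, 27.7, 18.2] 446 [ 0.486 -0.485  0.024] [[0.445, -0.542, 0.0], [0.537, -0.47, 0.038]]
cup 0.56 [270.5, 146.5, 24.1, 34.0] 753 [ 0.769 -0.104  0.06 ] [[0.739, -0.17, -0.001], [0.808, -0.075, 0.092]]
bowl 0.85 [196.8, 214.8, 46.2, 36.4] 1254 [0.758 0.187 0.029] [[0.686, 0.146, 0.003], [0.795, 0.253, 0.057]]
driver 0.68 [306.0, 280.0, 45.8, 35.4] 395 [0.392 0.161 0.02 ] [[0.378, 0.114, -0.001], [0.413, 0.25, 0.028]]
brush 0.73 [253.0, 190.6, 86.5, 100.8] 2602 [0.563 0.105 0.019] [[0.526, -0.107, 0.003], [0.617, 0.253, 0.048]]
```

```bash
python3 - <<'E'
import cv2,numpy as np
a=cv2.imread('pics/scene0.png')[110:330,130:450]; b=cv2.imread('pics/side0.png')[110:400,170:470]
a=cv2.resize(a,(436,300),interpolation=3); b=cv2.resize(b,(310,300),interpolation=3)
a=cv2.resize(cv2.imread('pics/scene0.png')[110:330,130:450],(800,550)[:2],interpolation=3)
cv2.imwrite('pics/c0.png',a)
b=cv2.imread('pics/side0.png')[110:400,170:470];cv2.imwrite('pics/c1.png',cv2.resize(b,(600,580),interpolation=3))
E
```

```text
(no output)
```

View pics/c0.png

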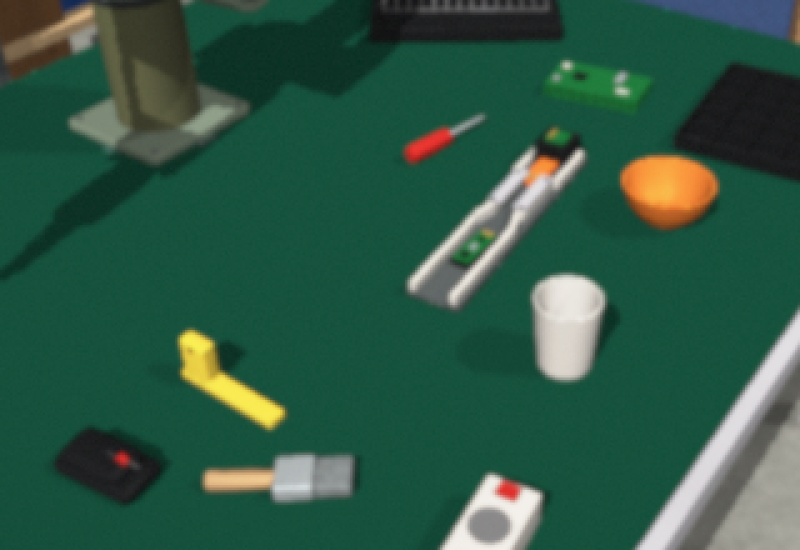

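View pics/c1.png

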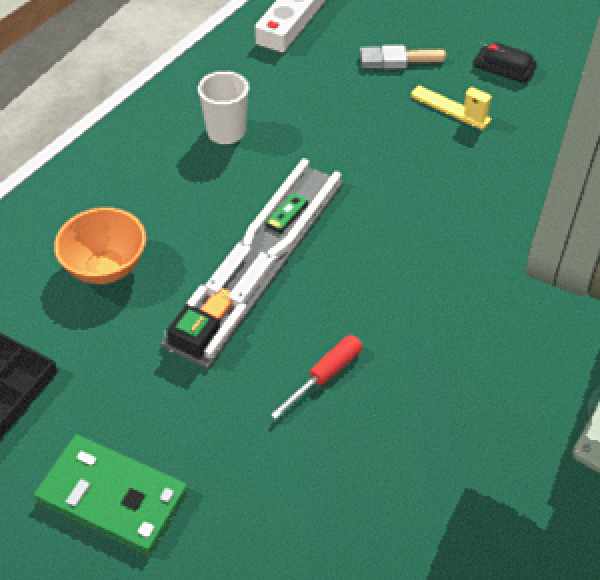

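```bash
cat >> h.py <<'E'
def wcloud(d,m,P):
    v,u=np.nonzero(m&(d>0)); z=d[v,u]; x=u-P['cx']; y=v-P['cy']; r=np.hypot(x,y)+1e-9; t=np.tan(r/P['fx'])*z/r
    return np.c_[x*t,y*t,z]@P['T'][:3,:3].T+P['T'][:3,3]
def rect(X):
    (c,s,a)=cv2.minAreaRect((X[:,:2]*1000).astype(np.float32)); return np.round(c,1),np.round(s,1),round(a,1)
E
python3 - <<'E'
from h import *
for c in ('scene','side'):
    im,d=read_camera(c); X=cloud(c,d,np.ones(d.shape,bool)); I=im[d>0].astype(int)
    hsv=cv2.cvtColor(im,cv2.COLOR_BGR2HSV)[d>0].astype(int)
    y=(abs(hsv[:,0]-27)<7)&(hsv[:,1]>110)&(X[:,0]>.4)&(X[:,0]<.62)&(X[:,1]<-.3)&(X[:,1]>-.42)
    S=X[y]; b=S[(S[:,2]<.02)]; h=S[S[:,2]>.045]
    print(c,'stick all',rect(S),'bar',rect(b),'top',rect(h),h.mean(0).round(4),len(h), b[:,2].max())
    # bar axis
    f=b[b[:,2]>.006]; e=cv2.fitLine(f[:,:2].astype(np.float32),2,0,.01,.01).ravel(); print('barline',np.degrees(np.arctan2(e[1],e[0])),e[2:])
    w=(hsv[:,1]<60)&(hsv[:,2]>120)&(X[:,2]>.016)&(X[:,2]<.035)&(X[:,0]>.48)&(X[:,0]<.68)&(X[:,1]>-.15)&(X[:,1]<.27)
    print('guide',rect(X[w]),w.sum())
E
```

```text
scene stick all (array([ 488.7, -348.7]), array([ 54. , 187.3]), 77.5) bar (array([ 488.7, -348.7]), array([ 54. , 187.3]), 77.5) top (array([ 469.6, -356.4]), array([38.5, 18.5]), 1.5) [ 0.4728 -0.3579  0.0542] 101 0.01926274696656194
barline 1.9397211 [ 0.5236114  -0.35829878]
guide (array([576.1,  59.7]), array([ 69.2, 361.1]), 5.9) 634
side stick all (array([ 517.7, -381. ]), array([ 77.7, 141.5]), 87.6) bar (array([ 517.7, -381. ]), array([ 77.7, 141.5]), 87.6) top (array([ 467.4, -352.1]), array([34.9, 25.7]), 39.8) [ 0.4679 -0.3497  0.0514] 42 0.01990837037203952
barline 3.0368743 [ 0.4891235 -0.3481352]
guide (array([576. ,  62.6]), array([ 70. , 362.9]), 6.2) 973
```

move_arm --motion "1 43 -12 9 0; 1 43 -12 9 0; 1 43 -12 9 0; 1 43 -12 9 0; 1 43 -12 9 0"

```text
t: 1.92
position: [0.3556, -0.4302, 0.3596]
eef_rot: [180.0, -0.0, 16.8]
ft_force: [0.8, -0.4, -0.8]
grip_width: 0.0855
```

move_arm --motion "1 43 -12 9 0; 1 43 -12 9 0; 1 43 -12 9 0; 1 0 0 0 0.13; 1 0 0 0 0.13"

```text
t: 2.55
position: [0.4683, -0.3586, 0.3324]
eef_rot: [-180.0, 0.0, 1.7]
ft_force: [0.3, 0.7, 0.6]
grip_width: 0.0852
```

move_arm --motion "1 0 0 0 0; 1 0 0 0 0"

```text
t: 2.8
position: [0.4675, -0.3594, 0.3328]
eef_rot: [180.0, -0.0, 2.0]
ft_force: [0.2, -0.1, -0.1]
grip_width: 0.0852
```

```bash
python3 - <<'E'
from h import *
s=read_state(); P=camera_params('wrist'); im,d=grab('wrist','w1'); print(s['position'],s['eef_rot'],P)
hsv=cv2.cvtColor(im,cv2.COLOR_BGR2HSV).astype(int)
m=(abs(hsv[...,0]-27)<7)&(hsv[...,1]>110)
rs=regions_of('wrist','stick_handle')
print([(r['p'],r['bbox']) for r in rs])
X=wcloud(d,m,P); X=X[(abs(X[:,0]-.5)<.15)&(abs(X[:,1]+.355)<.06)&(X[:,2]<.07)]
h=X[X[:,2]>.045]; b=X[(X[:,2]<.02)&(X[:,2]>.004)]
print(len(X),rect(X),'top',rect(h),np.median(h,0),'bar',rect(b),np.median(b,0))
E
```

```text
[ 0.46754422 -0.35943108  0.33276063] [ 1.79994427e+02 -6.79849670e-03  1.97123104e+00] {'fx': 309.70691628693146, 'fy': 309.70691628693146, 'cx': 321.2288873432166, 'cy': 199.32980768362555, 'T': array([[ 3.40398292e-02, -9.55844901e-01, -2.91893499e-01,
         5.42521100e-01],
       [-9.99420471e-01, -3.25226004e-02, -1.00500366e-02,
        -3.55036396e-01],
       [ 1.13140555e-04,  2.92066440e-01, -9.56398025e-01,
         3.03007546e-01],
       [ 0.00000000e+00,  0.00000000e+00,  0.00000000e+00,
         1.00000000e+00]])}
[(0.68, [304.7, 66.3, 29.2, 148.8])]
3594 (array([ 508. , -353.6]), array([ 24.4, 149.7]), 89.3) top (array([ 471.9, -353.5]), array([34.8, 17.6]), 1.5) [ 0.4735423  -0.35345035  0.05672755] bar (array([ 515.9, -354. ]), array([ 22.8, 130.3]), 89.1) [ 0.5336976  -0.35410806  0.01003695]
```

View pics/w1.png

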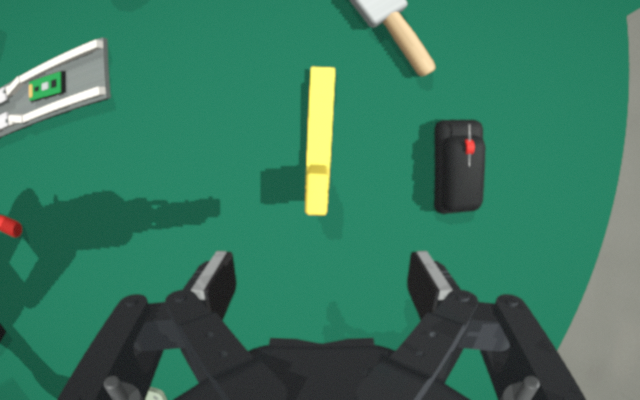

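move_arm --motion "1 4 -6 25 0.047; 1 0 0 40 0; 1 0 0 40 0; 1 0 0 25 0; 1 0 0 10 0"

```text
t: 3.52
position: [0.4706, -0.3528, 0.1908]
eef_rot: [-179.9, 0.1, -0.8]
ft_force: [0.1, 0.8, 0.2]
grip_width: 0.0853
```

move_arm --motion "-1 0 0 0 0; -1 0 0 0 0; -1 0 0 0 0; -1 0 0 0 0; -1 0 0 0 0" --squeeze 110

```text
t: 4.15
position: [0.4719, -0.3537, 0.194]
eef_rot: [179.9, -0.1, -0.8]
ft_force: [0.5, 0.4, 4.9]
grip_width: 0.0168
```

```bash
python3 - <<'E'
from h import *
s=read_state(); P=camera_params('wrist'); im,d=grab('wrist','w2'); print(s)
hsv=cv2.cvtColor(im,cv2.COLOR_BGR2HSV).astype(int)
m=(abs(hsv[...,0]-27)<7)&(hsv[...,1]>110)
X=wcloud(d,m,P); X=X[(abs(X[:,0]-.5)<.15)&(abs(X[:,1]+.355)<.06)&(X[:,2]<.07)]
b=X[(X[:,2]<.02)&(X[:,2]>.004)]
print(len(X),rect(X),'bar',rect(b),np.median(b,0))
E
```

```text
{'t': 4.15, 'q': array([-4.52561791e+01,  2.78778776e+01,  9.47025898e+01, -6.64840880e-04,
        5.72809300e+01,  4.55519986e+01]), 'qvel': array([ 0.06119077,  0.11613908, -0.08667909, -0.01448334,  0.08343257,
       -0.04172289]), 'joint_efforts': array([ 3.78061587e-02, -4.06265616e+01, -2.10462141e+01,  1.18010605e-02,
       -1.26112048e-01,  1.71978126e-02]), 'position': array([ 0.47190625, -0.35369321,  0.19397752]), 'eef_rot': array([ 1.79902542e+02, -9.85541207e-02, -8.07735128e-01]), 'ft_force': array([0.51962769, 0.44169731, 4.94069316]), 'ft_torque': array([0.06313123, 0.05242075, 0.05071608]), 'grip_width': 0.01678978195733809}
12627 (array([ 496.7, -352.5]), array([ 26.7, 173. ]), 89.0) bar (array([ 528.7, -353.3]), array([ 22.3, 104.1]), 88.9) [ 0.53459543 -0.35335286  0.01008764]
```

move_arm --motion "-1 0 0 -30 0; -1 0 0 -60 0; -1 32 -43 -30 0; -1 34 -43 0 0; -1 34 -43 0 0"

```text
t: 4.82
position: [0.5738, -0.2244, 0.313]
eef_rot: [180.0, -0.0, -0.9]
ft_force: [0.1, -0.5, -1.0]
grip_width: 0.0166
```

move_arm --motion "-1 34 -43 0 0; -1 0 0 0 -0.18; -1 0 0 0 -0.18; -1 0 0 0 -0.18; -1 0 0 0 -0.18"

```text
t: 5.45
position: [0.6074, -0.1828, 0.3116]
eef_rot: [-179.9, 0.1, 40.8]
ft_force: [-0.1, -0.4, -1.5]
grip_width: 0.017
```

move_arm --motion "-1 0 0 0 -0.18; -1 0 0 0 -0.18; -1 0 0 0 -0.18; -1 0 0 0 -0.18; -1 0 0 0 -0.18"

```text
t: 6.08
position: [0.6074, -0.1829, 0.3116]
eef_rot: [-179.9, -0.1, 92.3]
ft_force: [0.4, -1.0, -1.8]
grip_width: 0.0167
```

move_arm --motion "-1 0 0 0 -0.07; -1 0 0 0 0; -1 0 0 0 0"

```text
t: 6.45
position: [0.6076, -0.183, 0.3122]
eef_rot: [-180.0, -0.0, 96.0]
ft_force: [0.5, -0.4, -1.2]
grip_width: 0.0163
```

```bash
python3 - <<'E'
from h import *
def ana(c,X,hsv,tcp,extra=''):
    near=(abs(X[:,0]-.58)<.1)&(X[:,1]>-.16)&(X[:,1]<.27)
    for lo,hi,n in((.016,.0245,'walls'),(.0245,.035,'lips')):
        w=near&(hsv[:,1]<70)&(hsv[:,2]>110)&(X[:,2]>lo)&(X[:,2]<hi)
        print(c,n,rect(X[w]) if w.sum()>10 else 0,w.sum())
    t=near&(hsv[:,1]<70)&(hsv[:,2]>110)&(X[:,2]>.017)&(X[:,2]<.035)
    Y=X[t]; a=np.radians(96); u=np.array([np.cos(a),np.sin(a)]); v=np.array([-u[1],u[0]])
    o=np.array([.576,.061]); s=(Y[:,:2]-o)@u; l=(Y[:,:2]-o)@v
    pts=[]
    for k in np.arange(-.17,-.04,.01):
        q=l[(abs(s-k)<.005)]
        if len(q)>4 and (q>0).any() and (q<0).any(): pts.append((k,q[q>0].min(),q[q<0].max(),q.min(),q.max()))
    pts=np.array(pts)
    if len(pts): print('inner/outer mid',np.round(1000*pts[:: 2],1).tolist(), np.polyfit(pts[:,0],(pts[:,1]+pts[:,2])/2,1))
    for n,mk in (('orange',(abs(hsv[:,0]-13)<6)&(hsv[:,1]>150)),('green',(abs(hsv[:,0]-60)<18)&(hsv[:,1]>120)&(X[:,2]>.015)&(X[:,2]<.03))):
        q=X[near&mk&(abs((X[:,:2]-o)@v)<.03)]
        if len(q)>10: print(c,n,rect(q),len(q),q[:,2].max(), 's',np.percentile((q[:,:2]-o)@u,[1,99]))
s=read_state(); print(s['position'],s['eef_rot'],s['ft_force'],s['t'])
P=camera_params('wrist'); im,d=grab('wrist','w3')
ana('wrist',wcloud(d,np.ones(d.shape,bool),P),cv2.cvtColor(im,cv2.COLOR_BGR2HSV)[d>0].astype(int),0)
for r in regions_of('wrist','board_centre')[:1]: 
    X=wcloud(d,r['mask'],P); print('board',r['p'],r['bbox'],rect(X[X[:,2]>.015]),np.median(X,0))
for c in('scene','side'):
    im,d=grab(c,c+'3'); ana(c,cloud(c,d,np.ones(d.shape,bool)),cv2.cvtColor(im,cv2.COLOR_BGR2HSV)[d>0].astype(int),0)
E
```

```text
[ 0.60763448 -0.18300411  0.31217244] [-1.79953248e+02 -2.89870517e-02  9.59598542e+01] [ 0.53705733 -0.35300778 -1.21808541] 6.45
wrist walls (array([592.3, -61.7]), array([ 62.5, 101.7]), 6.1) 2417
wrist lips (array([592. , -63.3]), array([61.1, 97.2]), 5.9) 54
inner/outer mid [[-170.0, 19.2, -26.2, -34.6, 27.8], [-150.0, 18.9, -26.3, -34.3, 27.7], [-130.0, 19.2, -26.0, -34.4, 27.6], [-110.0, 19.2, -26.2, -34.5, 27.7], [-90.0, 19.3, -7.2, -33.9, 27.8], [-70.0, 20.4, -8.1, -34.0, 26.3]] [0.11701061 0.01341209]
wrist green (array([590. , -29.5]), array([25.4, 35.9]), 1.8) 888 0.02370829092836374 s [-0.10930277 -0.07501676]
board 0.69 [300.8, 2.1, 36.1, 41.3] (array([589.9, -29.8]), array([27.2, 37.2]), 0.6) [ 0.59034795 -0.03177059  0.02108143]
scene walls (array([576.9,  64.5]), array([ 70. , 365.3]), 6.4) 356
scene lips (array([577.8,  65.1]), array([ 64.8, 330.2]), 6.3) 216
inner/outer mid [[-170.0, 20.3, -26.3, -33.1, 30.4], [-150.0, 22.0, -23.3, -32.7, 30.6], [-130.0, 21.0, -24.0, -32.9, 28.5], [-110.0, 21.6, -25.1, -32.9, 29.0], [-90.0, 20.9, -25.7, -32.1, 28.5], [-70.0, 21.3, 
[... 252 characters left out ...]
) 69 0.02575883351265984 s [-0.11379696 -0.05573194]
side walls (array([578.2,  63.9]), array([ 70.5, 360.1]), 6.9) 529
side lips (array([578.4,  64.4]), array([ 68.7, 355.7]), 7.3) 452
inner/outer mid [[-170.0, 9.5, -24.3, -32.0, 29.4], [-150.0, 20.5, -24.0, -32.4, 27.8], [-130.0, 21.7, -25.1, -31.8, 28.6], [-110.0, 22.8, -27.2, -33.2, 28.9], [-90.0, 22.0, -1.1, -31.7, 30.0], [-70.0, 21.0, -23.8, -31.7, 29.3], [-50.0, 21.8, -24.0, -32.6, 29.9]] [0.05021193 0.00464623]
side orange (array([559.9, 177.8]), array([31.1, 58.8]), 30.5) 112 0.04493334000912674 s [0.0916212  0.14364503]
side green (array([586.6, -16.1]), array([27.9, 69.3]), 3.0) 101 0.027312007954239936 s [-0.11164702 -0.04337593]
```

View pics/w3.png

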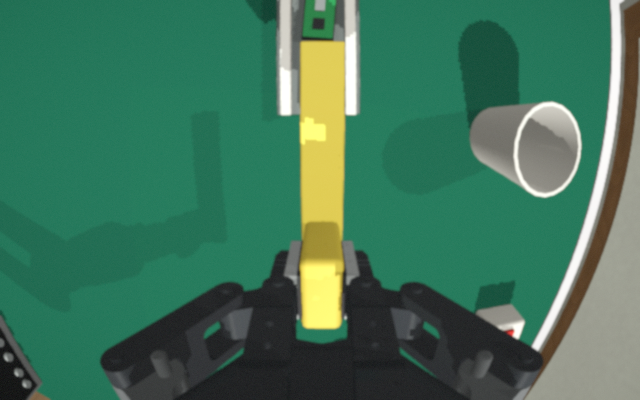

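move_arm --motion "-1 0 -2.6 25 0; -1 0 0 40 0; -1 0 0 25 0; -1 0 0 14 0; -1 0 0 0 0"

```text
t: 7.28
position: [0.6049, -0.1832, 0.2077]
eef_rot: [-179.9, -0.1, 96.0]
ft_force: [0.2, 0.7, -0.9]
grip_width: 0.0166
```

```bash
cat > look.py <<'E'
from h import *
import sys
a=np.radians(96); u=np.array([np.cos(a),np.sin(a)]); v=np.array([-u[1],u[0]]); o=np.array([.576,.061])
s=read_state(); t=s['position'][:2]-o; print('tcp s,l',1000*t@u,1000*t@v,s['position'][2],s['eef_rot'],s['ft_force'],s['t'])
P=camera_params('wrist'); im,d=grab('wrist',sys.argv[1]); hsv=cv2.cvtColor(im,cv2.COLOR_BGR2HSV)
X=wcloud(d,np.ones(d.shape,bool),P); h=hsv[d>0].astype(int); S=(X[:,:2]-o)@u*1000; L=(X[:,:2]-o)@v*1000; Z=X[:,2]*1000
y=(abs(h[:,0]-27)<7)&(h[:,1]>110)&(Z<32)&(abs(L)<40)
print('bar s,l,z range',np.percentile(S[y],[1,99]),np.percentile(L[y],[1,99]))
for k in np.arange(S[y].min(),S[y].max(),15):
    q=y&(abs(S-k-7)<5); print(round(k+7),np.round(np.median(Z[q]),1),np.round((np.percentile(L[q],2)+np.percentile(L[q],98))/2,1),end=' | ')
w=(h[:,1]<70)&(h[:,2]>110)&(Z>17)&(Z<35)&(abs(L)<45)
print('\nwall')
for k in range(-160,60,20):
    q=w&(abs(S-k)<5); q1=L[q&(L>0)];q2=L[q&(L<0)]
    if len(q1)>5 and len(q2)>5: print(k,np.round([q1.max(),q1.min(),q2.max(),q2.min()],1),end=' | ')
g=(abs(h[:,0]-60)<18)&(h[:,1]>120)&(Z>15)&(Z<30)&(abs(L)<25)
if g.sum()>10: print('\ngreen s',np.percentile(S[g],[1,99]),'l',np.percentile(L[g],[1,99]),rect(X[g]))
E
python3 look.py w4
```

```text
tcp s,l -245.9179885844415 -3.202898186676535 0.20769512676431073 [-1.79893568e+02 -6.44592243e-02  9.60091020e+01] [ 0.15062827  0.72851166 -0.89966366] 7.275
bar s,l,z range [-235.55285068 -136.34717752] [-16.12477939   7.75351267]
-316 1.0 -3.3 |
  return _methods._mean(a, axis=axis, dtype=dtype,
  ret = ret.dtype.type(ret / rcount)
Traceback (most recent call last):
  File "look.py", line 10, in <module>
    q=y&(abs(S-k-7)<5); print(round(k+7),np.round(np.median(Z[q]),1),np.round((np.percentile(L[q],2)+np.percentile(L[q],98))/2,1),end=' | ')
                                                                               ~~~~~~~~~~~~~^^^^^^^^
IndexError: index -1 is out of bounds for axis 0 with size 0
```

View pics/w4.png

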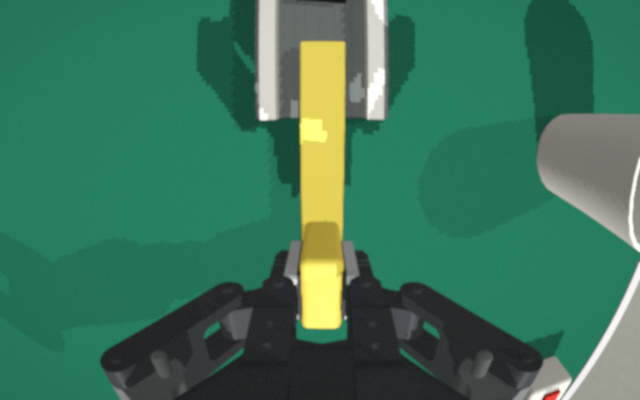

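```bash
sed -i 's/^for k in np.arange(S\[y\].*/for k in np.arange(-230,60,15):/; s/^    q=y&(abs(S-k-7)<5); print/    q=y\&(abs(S-k-7)<5)\n    if q.sum()>9: print/' look.py; python3 look.py w5
```

```text
tcp s,l -246.23852221540383 -3.8059669835874246 0.2090253807732154 [1.79977505e+02 1.15105406e-02 9.60113459e+01] [-0.1031278  -0.14905568 -1.22487597] 7.325
bar s,l,z range [-236.7833752  -136.81733972] [-17.23239497   6.88616345]
-223 25.0 -4.3 | -208 25.0 -4.9 | -193 25.0 -4.9 | -178 25.0 -5.8 | -163 24.9 -5.1 | -148 24.9 -5.2 | -133 24.4 -5.9 | 
wall
-160 [ 27.8  19.  -26.1 -34.6] | -140 [ 27.6  19.1 -26.  -34.5] | -120 [ 27.9  19.2 -26.  -34.7] |
```

move_arm --motion "-1 0 -1.4 2.6 0; -1 4 0 0 0; -1 4 0 0 0; -1 4 0 0 0; -1 4 0 0 0"

```text
t: 8.0
position: [0.6022, -0.1672, 0.2062]
eef_rot: [180.0, 0.0, 96.0]
ft_force: [-0.2, 0.3, -1.5]
grip_width: 0.0165
```

move_arm --motion "-1 4 0 0 0; -1 4 0 0 0; -1 4 0 0 0; -1 4 0 0 0; -1 4 0 0 0"

```text
t: 8.62
position: [0.6001, -0.1475, 0.2061]
eef_rot: [180.0, 0.0, 96.0]
ft_force: [0.2, -1.0, -1.0]
grip_width: 0.0165
```

```bash
python3 look.py w6
```

```text
tcp s,l -209.90652472423005 -2.132079926818939 0.20608731331497868 [1.79999384e+02 4.68433711e-03 9.60127048e+01] [ 0.18955069 -0.95806462 -1.00571157] 8.625
bar s,l,z range [-200.62303978  -99.47288549] [-14.82341595   8.2068173 ]
-208 1.3 -2.9 | -193 22.4 -3.6 | -178 22.1 -2.9 | -163 22.1 -3.0 | -148 22.0 -3.2 | -133 22.0 -3.4 | -118 21.9 -3.2 | -103 21.8 -3.2 | 
wall
-160 [ 27.4  19.1 -26.1 -34.6] | -140 [ 27.8  19.2 -26.1 -34.8] | -120 [ 28.   19.4 -26.1 -34.4] | -100 [ 28.   19.4 -25.9 -34.4] | -80 [ 27.9  19.6 -25.8 -34.3] | 
green s [-98.19895617 -77.1981184 ] l [-15.59332088   9.21746093] (array([588.2, -26. ]), array([25.4, 22.4]), 5.4)
```

View pics/w6.png

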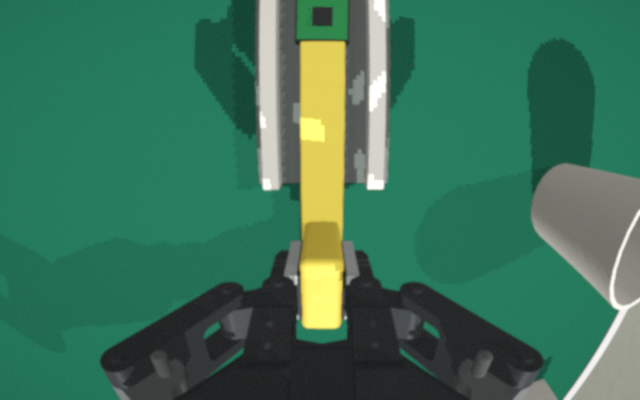

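move_arm --motion "-1 4 0 0.6 0; -1 4 0 0 0; -1 4 0 0 0; -1 4 0 0 0; -1 4 0 0 0"

```text
t: 9.3
position: [0.598, -0.1276, 0.2055]
eef_rot: [-180.0, 0.0, 96.0]
ft_force: [-0.1, -0.2, -0.4]
grip_width: 0.0168
```

move_arm --motion "-1 4 0 0 0; -1 4 0 0 0; -1 4 0 0 0; -1 4 0 0 0; -1 4 0 0 0"

```text
t: 9.93
position: [0.5959, -0.1077, 0.2055]
eef_rot: [180.0, 0.0, 96.0]
ft_force: [-0.0, -0.0, -0.1]
grip_width: 0.0166
```

move_arm --motion "-1 4 0 0 0; -1 4 0 0 0; -1 4 0 0 0; -1 4 0 0 0; -1 4 0 0 0"

```text
t: 10.55
position: [0.5938, -0.0878, 0.2055]
eef_rot: [180.0, 0.0, 96.0]
ft_force: [1.2, -0.5, -1.9]
grip_width: 0.017
```

```bash
python3 look.py w7; python3 - <<'E'
from h import *
for c in('scene','side'):
    im,d=grab(c,c+'7'); X=cloud(c,d,np.ones(d.shape,bool)); h=cv2.cvtColor(im,cv2.COLOR_BGR2HSV)[d>0].astype(int)
    a=np.radians(96); u=np.array([np.cos(a),np.sin(a)]); v=np.array([-u[1],u[0]]); o=np.array([.576,.061]); S=(X[:,:2]-o)@u*1000; L=(X[:,:2]-o)@v*1000; Z=X[:,2]*1000
    n=(abs(L+3)<14)&(Z>8)&(Z<30)&(abs(S)<200)
    for nm,m in(('or',(abs(h[:,0]-13)<6)&(h[:,1]>150)),('gr',(abs(h[:,0]-60)<18)&(h[:,1]>120))):
        q=n&m; print(c,nm,q.sum(),np.percentile(S[q],[2,10,90,98]).round(1) if q.sum()>5 else '')
E
```

```text
tcp s,l -149.86178165752327 -2.116874231355707 0.20549831820321465 [1.79997646e+02 4.00487053e-04 9.60134718e+01] [ 1.22603915 -0.51901694 -1.88603325] 10.55
bar s,l,z range [-136.96454099  -39.60223132] [-14.38690432   7.96879524]
-223 1.3 -2.6 | -133 21.8 -3.4 | -118 21.5 -2.9 | -103 21.5 -2.6 | -88 21.5 -3.1 | -73 21.4 -3.1 | -58 21.4 -3.2 | -43 21.3 -3.4 | 
wall
-160 [ 27.6  24.3 -29.9 -35. ] | -140 [ 27.7  19.2 -26.1 -34.7] | -120 [ 27.5  19.6 -25.9 -34.4] | -100 [ 27.7  19.7 -25.7 -34.4] | -80 [ 28.1  19.3 -25.8 -34.4] | -60 [ 28.2  19.6 -25.8 -34.2] | -40 [ 28.4  19.8 -25.5 -34.2] | -20 [ 28.6  18.7 -24.4 -33.9] | 
green s [-38.36007932 -17.35917774] l [-15.55623754   9.6755738 ] (array([581.8,  33.8]), array([25.7, 22.2]), 5.3)
scene or 60 [ 88.9 101.  142.7 145.6]
scene gr 27 [-36.  -33.4   7.8  10.4]
side or 101 [ 93.6 100.5 126.5 128.4]
side gr 81 [-39.  -36.1   5.   15.6]
```

move_arm --motion "-1 4 -0.2 0 0; -1 4 -0.2 0 0; -1 4 -0.2 0 0; -1 4 0 0 0; -1 4 0 0 0"

```text
t: 11.32
position: [0.5911, -0.0679, 0.2055]
eef_rot: [-180.0, -0.0, 96.0]
ft_force: [-0.2, -0.9, -1.9]
grip_width: 0.0164
```

move_arm --motion "-1 4 0 0 0; -1 4 0 0 0; -1 4 0 0 0; -1 3 0 0 0; -1 3 0 0 0"

```text
t: 11.95
position: [0.5892, -0.0502, 0.2055]
eef_rot: [180.0, 0.0, 96.0]
ft_force: [-0.0, 0.2, -1.8]
grip_width: 0.0166
```

move_arm --motion "-1 2 0 0 0; -1 2 0 0 0; -1 2 0 0 0; -1 2 0 0 0"

```text
t: 12.45
position: [0.5884, -0.0423, 0.2055]
eef_rot: [180.0, 0.0, 96.0]
ft_force: [-0.1, -0.6, -1.2]
grip_width: 0.0168
```

move_arm --motion "-1 2 0 0 0; -1 2 0 0 0; -1 2 0 0 0; -1 1 0 0 0"

```text
t: 12.95
position: [0.5876, -0.0353, 0.2055]
eef_rot: [180.0, 0.0, 96.0]
ft_force: [-0.4, 0.2, -0.5]
grip_width: 0.0164
```

move_arm --motion "-1 1 0 0 0; -1 1 0 0 0; -1 1 0 0 0; -1 1 0 0 0"

```text
t: 13.45
position: [0.5872, -0.0314, 0.2055]
eef_rot: [180.0, 0.0, 96.0]
ft_force: [-0.8, -0.5, -0.8]
grip_width: 0.0168
```

move_arm --motion "-1 1 0 0 0; -1 1 0 0 0; -1 1 0 0 0; -1 1 0 0 0"

```text
t: 13.95
position: [0.5872, -0.0284, 0.206]
eef_rot: [179.9, 0.2, 96.1]
ft_force: [-0.0, -6.3, 0.4]
grip_width: 0.0165
```

move_arm --motion "-1 1 0 0 0; -1 1 0 0 0; -1 1 0 0 0; -1 1 0 0 0"

```text
t: 14.45
position: [0.5869, -0.0251, 0.2061]
eef_rot: [179.9, 0.2, 96.0]
ft_force: [-1.3, -7.1, 0.6]
grip_width: 0.0168
```

move_arm --motion "-1 1 0 0 0; -1 1 0 0 0"

```text
t: 14.7
position: [0.5867, -0.0231, 0.2061]
eef_rot: [179.9, 0.2, 96.0]
ft_force: [0.6, -7.3, -0.2]
grip_width: 0.0167
```

move_arm --motion "-1 1 0 0 0; -1 1 0 0 0"

```text
t: 14.95
position: [0.5865, -0.0211, 0.2061]
eef_rot: [179.9, 0.2, 96.0]
ft_force: [0.8, -7.4, -1.2]
grip_width: 0.0165
```

move_arm --motion "-1 1 0 0 0; -1 1 0 0 0"

```text
t: 15.2
position: [0.5863, -0.0191, 0.2061]
eef_rot: [179.9, 0.2, 96.0]
ft_force: [0.7, -8.0, -0.5]
grip_width: 0.0168
```

move_arm --motion "-1 1 0 0 0; -1 1 0 0 0"

```text
t: 15.45
position: [0.5861, -0.0171, 0.2061]
eef_rot: [179.9, 0.2, 96.0]
ft_force: [0.7, -6.9, 1.0]
grip_width: 0.0166
```

move_arm --motion "-1 1 0 0 0; -1 1 0 0 0"

```text
t: 15.7
position: [0.5859, -0.0151, 0.2061]
eef_rot: [179.9, 0.2, 96.0]
ft_force: [0.1, -6.5, 0.3]
grip_width: 0.0167
```

move_arm --motion "-1 1 0 0 0; -1 1 0 0 0"

```text
t: 15.95
position: [0.5857, -0.0131, 0.2061]
eef_rot: [179.9, 0.2, 96.0]
ft_force: [0.6, -7.6, 0.6]
grip_width: 0.0167
```

move_arm --motion "-1 1 0 0 0; -1 1 0 0 0"

```text
t: 16.2
position: [0.5855, -0.0111, 0.2061]
eef_rot: [179.9, 0.2, 96.0]
ft_force: [0.7, -7.8, -0.1]
grip_width: 0.0168
```

move_arm --motion "-1 1 0 0 0; -1 1 0 0 0"

```text
t: 16.45
position: [0.5853, -0.0091, 0.2061]
eef_rot: [179.9, 0.2, 96.0]
ft_force: [0.4, -7.3, 0.8]
grip_width: 0.0165
```

move_arm --motion "-1 1 0 0 0; -1 1 0 0 0"

```text
t: 16.7
position: [0.585, -0.0071, 0.2061]
eef_rot: [179.9, 0.2, 96.0]
ft_force: [-0.9, -7.0, -0.3]
grip_width: 0.0165
```

move_arm --motion "-1 1 0 0 0; -1 1 0 0 0"

```text
t: 16.95
position: [0.5848, -0.0052, 0.2061]
eef_rot: [179.9, 0.2, 96.0]
ft_force: [0.6, -7.6, 0.0]
grip_width: 0.0166
```

move_arm --motion "-1 1 0 0 0; -1 1 0 0 0"

```text
t: 17.2
position: [0.5846, -0.0032, 0.2061]
eef_rot: [179.9, 0.2, 96.0]
ft_force: [-1.0, -6.9, -0.4]
grip_width: 0.0165
```

move_arm --motion "-1 1 0 0 0; -1 1 0 0 0"

```text
t: 17.45
position: [0.5845, -0.0013, 0.2062]
eef_rot: [179.9, 0.3, 96.1]
ft_force: [0.0, -9.4, 1.0]
grip_width: 0.0163
```

move_arm --motion "-1 0.7 0 0 0; -1 0 0 0 0"

```text
t: 17.7
position: [0.5845, -0.0011, 0.2063]
eef_rot: [179.9, 0.3, 96.1]
ft_force: [-0.6, -9.5, 1.0]
grip_width: 0.0167
```

move_arm --motion "-1 0.7 0 0 0; -1 0 0 0 0"

```text
t: 17.95
position: [0.5845, -0.0008, 0.2065]
eef_rot: [179.9, 0.4, 96.1]
ft_force: [0.6, -11.4, 0.5]
grip_width: 0.0172
```

move_arm --motion "-1 0.6 0 0 0; -1 0 0 0 0"

```text
t: 18.2
position: [0.5845, -0.0006, 0.2066]
eef_rot: [179.9, 0.4, 96.1]
ft_force: [-0.3, -11.8, 1.6]
grip_width: 0.0167
```

move_arm --motion "-1 -2 0 0 0; -1 -3 0 0 0; -1 -5 0 0 0; -1 -8 0 0 0; -1 -10 0 0 0"

```text
t: 18.82
position: [0.5866, -0.0257, 0.2054]
eef_rot: [-180.0, -0.0, 96.0]
ft_force: [0.0, -0.3, -1.1]
grip_width: 0.0169
```

move_arm --motion "-1 -10 0 0 0; -1 -10 0 0 0; -1 -14 0 0 0; -1 -14 0 0 0; -1 -14 0 0 0"

```text
t: 19.45
position: [0.5932, -0.0883, 0.2055]
eef_rot: [180.0, 0.0, 96.0]
ft_force: [-0.1, 1.0, -0.9]
grip_width: 0.017
```

move_arm --motion "-1 -4 0 -20 0; -1 0 0 -40 0; -1 0 0 -50 0; -1 0 0 0 0"

```text
t: 19.95
position: [0.5959, -0.0917, 0.323]
eef_rot: [179.3, 0.3, 96.0]
ft_force: [-0.0, -0.2, -0.8]
grip_width: 0.0171
```

```bash
python3 look.py w8; python3 - <<'E'
from h import *
import cv2
im,d=grab('side','side8'); cv2.imwrite('pics/c8.png',cv2.resize(im[150:310,200:440],(800,533),interpolation=3))
a=np.radians(96); u=np.array([np.cos(a),np.sin(a)]); v=np.array([-u[1],u[0]]); o=np.array([.576,.061])
for c in('side','scene'):
    if c=='scene': im,d=grab('scene','scene8')
    for n in('board_centre','shuttle_face'):
        for r in regions_of(c,n)[:1]:
            X=cloud(c,d,r['mask']); S=(X[:,:2]-o)@u*1000; print(c,n,r['p'],r['bbox'],np.percentile(S,[5,95]),np.percentile(X[:,2],95))
E
```

```text
tcp s,l -153.91338345205898 -3.785713186337478 0.3230490565837747 [179.27237781   0.29233355  96.03011202] [-0.04410977 -0.19926795 -0.83019854] 19.95
bar s,l,z range [-333.30822842  -17.56550761] [-32.30636725  15.43518464]
-13 11.2 -4.0 | 
wall
-160 [ 26.8  19.7 -27.3 -34.8] | -140 [ 27.   19.6 -28.5 -34.3] | -120 [ 27.5  19.8 -28.3 -34.5] | -100 [ 27.6  19.2 -27.9 -34.4] | -80 [ 28.2  19.5 -27.9 -33.2] | -60 [ 27.9  20.1 -28.6 -33.9] | -40 [ 27.9  19.6 -27.7 -33. ] | -20 [ 27.8  18.2 -24.1 -33.8] | 0 [ 23.5  13.2 -19.2 -29.4] | 20 [ 24.3   6.4 -12.2 -29.5] | side board_centre 0.55 [275.4, 246.0, 16.5, 22.7] [ 49.39926789 110.13864293] 0.025250367365846647
side shuttle_face 0.45 [305.7, 153.1, 30.5, 45.3] [-164.42569044  -49.71582305] 0.18209418381017783
scene board_centre 0.55 [333.2, 177.2, 11.8, 14.6] [ 46.00400564 105.94310855] 0.024178804107055907
```

View pics/c8.png

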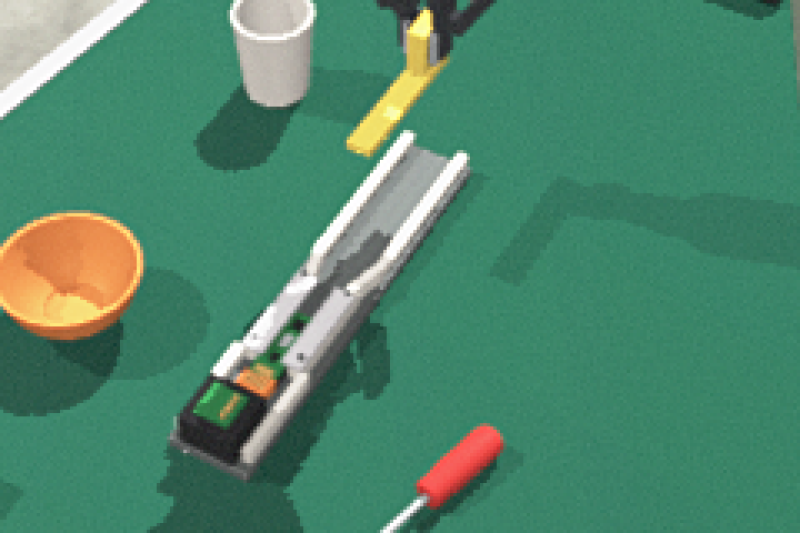

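move_arm --motion "-1 -30 -34 0 0; -1 -38 -42 0 0; -1 -38 -42 0 0; -1 -36 -42 0 0; -1 0 0 30 0"

```text
t: 20.92
position: [0.4481, -0.2525, 0.2869]
eef_rot: [179.8, 0.2, 95.7]
ft_force: [1.2, 0.6, -1.1]
grip_width: 0.0168
```

move_arm --motion "-1 0 0 40 0; -1 0 0 25 0; -1 0 0 10 0; -1 0 0 5 0; -1 0 0 0 0"

```text
t: 21.55
position: [0.4497, -0.2493, 0.2059]
eef_rot: [180.0, 0.0, 96.0]
ft_force: [0.3, -0.3, -1.6]
grip_width: 0.0165
```

move_arm --motion "-1 0 0 6 0; -1 0 0 3.5 0; -1 0 0 1 0; -1 0 0 1 0; -1 0 0 0 0"

```text
t: 22.18
position: [0.4493, -0.2491, 0.1941]
eef_rot: [180.0, 0.0, 96.0]
ft_force: [0.5, -0.7, -0.2]
grip_width: 0.0166
```

move_arm --motion "-1 0 0 0.6 0; -1 0 0 0 0"

```text
t: 22.42
position: [0.4494, -0.2492, 0.1939]
eef_rot: [180.0, 0.0, 96.0]
ft_force: [-1.4, 0.5, 5.0]
grip_width: 0.0167
```

On the mat (5 N). Open gently, then rise.

move_arm --motion "-0.4 0 0 0 0; 0.2 0 0 0 0; 0.6 0 0 0 0; 1 0 0 0 0; 1 0 0 0 0"

```text
t: 23.05
position: [0.4493, -0.2491, 0.1933]
eef_rot: [-180.0, -0.0, 96.0]
ft_force: [0.0, -0.7, 0.0]
grip_width: 0.0855
```

move_arm --motion "1 0 0 -20 0; 1 0 0 -45 0; 1 0 0 -55 0; 1 0 0 -40 0; 1 0 0 0 0"

```text
t: 23.68
position: [0.4505, -0.25, 0.3579]
eef_rot: [179.6, 0.4, 96.0]
ft_force: [-0.4, -0.1, 0.1]
grip_width: 0.0853
```

```bash
python3 - <<'E'
from h import *
s=read_state(); print(s['position'],s['ft_force'],s['grip_width'],s['t'])
P=camera_params('wrist'); im,d=grab('wrist','w9'); hsv=cv2.cvtColor(im,cv2.COLOR_BGR2HSV).astype(int)
X=wcloud(d,(abs(hsv[...,0]-27)<7)&(hsv[...,1]>110),P); X=X[(abs(X[:,0]-.45)<.08)&(abs(X[:,1]+.2)<.13)]
h=X[X[:,2]>.045]; b=X[(X[:,2]<.02)&(X[:,2]>.004)]; print(rect(h),np.percentile(h[:,2],[5,95]),rect(b),np.percentile(b[:,2],[2,50,98]))
a=np.radians(96); u=np.array([np.cos(a),np.sin(a)]); o=np.array([.576,.061])
im2,d2=grab('side','side9')
for n in('board_centre','shuttle_face','driver','cup','bowl','mouse'):
    for r in regions_of('side',n)[:1]:
        X=cloud('side',d2,r['mask']); S=(X[:,:2]-o)@u*1000; print(n,r['p'],r['bbox'],np.percentile(S,[5,95]),np.median(X,0).round(3))
c=np.vstack([cv2.resize(im,(480,300)),cv2.resize(im2[180:310,220:428],(480,300),interpolation=3)]); cv2.imwrite('pics/c9.png',c)
E
```

```text
[ 0.4505155  -0.25003654  0.3578909 ] [-0.37136486 -0.06443355  0.08794594] 0.08529142611240505 23.675
(array([ 449.7, -248.1]), array([17.6, 35.4]), 5.9) [0.0533048  0.05805763] (array([ 445.4, -204.3]), array([ 22.4, 129.4]), 5.6) [0.00845865 0.01001498 0.01172009]
board_centre 0.72 [274.9, 244.7, 17.7, 25.3] [ 49.87591551 110.70926362] [0.57  0.151 0.02 ]
driver 0.61 [307.6, 277.6, 44.2, 38.5] [ 78.72802432 197.59223493] [0.391 0.16  0.022]
cup 0.87 [273.0, 146.4, 19.5, 36.4] [-224.69341134 -157.06193884] [ 0.769 -0.101  0.061]
bowl 0.75 [196.1, 215.6, 44.4, 39.0] [ 69.08281713 168.65207074] [0.759 0.187 0.03 ]
mouse 0.72 [406.5, 129.6, 30.8, 21.2] [-568.65481017 -519.7484529 ] [ 0.471 -0.483  0.021]
```

View pics/c9.png

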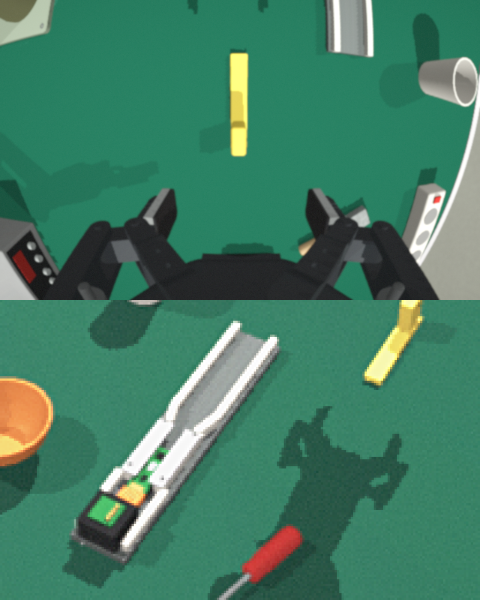

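The stick lies flat on the mat (top panel, about 238,105), clear of the gripper. The strip sits against the orange shuttle (bottom panel, about 145,475).

```bash
python3 -c "
from rig import *
print(hand_in())"
```

```text
the job is handed in; nothing more can be done
None
```

I gripped the stick by its handle and pushed the strip through the channel with the tip until the shuttle reached its stop. I then drew the stick out, laid it on the mat and handed the job in at about 24 s of the 61 s. The hand-in reports no verdict.

- **Stop:** the shuttle moved at about 7 N for roughly 28 mm. Force then climbed to about 11.8 N while the tool moved only about 0.2 mm for each 0.6–0.7 mm commanded. The highest push I read was 11.8 N. Force is only reported at the end of each move, so brief peaks in between were not seen.
- **Stick:** the last pictures show it flat, handle up and let go. Its bar top measured about 10 mm above the mat (9 mm expected) and its handle top about 56 mm.
- **Strip:** in the last pictures it lies straight in the channel against the shuttle. I could not measure its gap to the shuttle to the millimetre.
- **Bystanders:** cup, bowl and driver read within about 3 mm of their first positions. The mouse's read-out differed by 15 mm, but only a small, changing part of it was outlined, and nothing went near it. I did not re-measure the board stack or brush.
- **Failed check:** the network did not find the shuttle in the last picture, and reported something else in its place the time before. I relied on the force, the strip's position and the picture instead.

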